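# Roll the sample box to the end stop and weigh it

## Robot

A 6-joint arm with a two-finger parallel gripper is mounted at the origin on a cart in front of the work surface, level with it; the furniture and walls round the work are solid. World frame = base frame: x ahead of the robot, y to its left, z up, the work surface at z = 0. Lengths are in m, angles in rad, forces in N, time in s.
With the tool pointing down it reaches from about 0.375 to 0.925 m from the base axis. Payload 5.7 kg.
Tool frame: the origin (TCP) lies on the centre line of the jaws, within the pads' length; the fingertips stand 17 mm ahead of it and the grasp point (between the pads) lies 2 mm behind it (tcp_to_tips is the distance from the TCP to the fingertips, in m); z points along the fingers, y is the direction in which the jaws open and shut (so a half turn about z gives the same grasp; the last joint's range is limited). The gripper opens to 85 mm and grips with 20 to 120 N. Pads are 22 mm wide; open, the fingers measure 114 mm over their backs; the gripper's body (76 mm by 85 mm) begins 54 mm behind the grasp point. The pads swing forward as they close: fully open they stand 13 mm farther back than shut.
Start: joints at [1.062, 0.359, 1.51, -0, 1.272, -0.115], TCP at [0.23, 0.554, 0.248] pointing down, gripper open.
Joint ranges: [-2.97, 2.97], [-1.01, 2.36], [0.21, 2.38], [-0.96, 4.11], [0.2, 2.71], [-2.98, 2.98]. Speed limits (rad/s): [2.39, 2.39, 3.14, 3.14, 3.14, 3.14].

## Interface

Orientations are given as [roll, pitch, yaw] about the fixed x, y, z axes, in that order (R = Rz(yaw) Ry(pitch) Rx(roll)).
In Python, from bench import read_state, read_camera, camera_model, sign_off, recognise, pinpoint, tcp_to_tips gives the robot as it stands.
- The arm moves only by the tool servo_tool, never from a script. Its argument "increments" is text: rows parted by semicolons, each of 4 numbers parted by spaces: the shift along the world's x, y, z in m, then the turn about the world's z in degrees. In form: dx dy dz turn; .... A call has 1 to 8 rows; each row shifts and turns the commanded pose from where the row before left it; what a row does not reach is not made up. A row lasts 1/8 s, in which the tool goes at most 62.5 mm and 10.7 degrees, less where a joint would pass 70% of its speed; a pose out of reach is approached as far as the arm can. A call is refused whole if a number of a shift passes 0.0625 or a number of a turn 10.7, either way. A call with a gripper value outside its range is refused whole. "jaw" is the opening, from 0 (shut) to 1 (fully open), set as the call begins (left out, the last holds). The fingers move at their own pace and stop on an object; "grip_force" is the grip in N (left out, the last holds). Time passes only in rows, so rows that do not move let the fingers close. It gives the time, the measured TCP pose, the force and the opening at its end, in the units of the state.
- read_state(): the state, without advancing time (a new reading comes with each control period).
- read_camera(name): name is "side" or "top" or "wrist"; returns the picture (400x640x3 uint8, red, green, blue); there is no depth.
- camera_model(name): a dict with "mtx" (3x3 intrinsics, pixels), "k1" (the pictures are not rectified: a ray, as slopes to the right and down, at radius r is drawn at 1 + k1 r^2 times it, then the intrinsics apply), "extrinsics" (4x4, takes a point from world to camera coordinates). Camera axes: x right, y down, z forward; pixel columns grow to the right and rows downward; lengths in m; the calibration is good to about 2 mm. A picture is of the moment at which its call begins: read the wrist's pose just before it. camera_model takes no time and is no camera call; for the wrist camera it gives the pose at the moment of the call.
- sign_off(): hands the job in, once; it reports no verdict.
Trained networks look in the newest picture that a camera, given by its name, has taken for a name from the list of things; names that differ only in an ending like _2 or _b are one class to them, and where a whole thing is asked for, a point or a joint stands for the part that bears it (a point fixed in the world has none). Each returns a list of dicts, best first, with "conf" (0 to 1); they miss things now and then, are a little off and sometimes report something else, mostly with a low value. They report only what shows in the picture. A call takes as long as a camera call.
- recognise(camera, query): "centre" ([x, y, z] in m, in world coordinates, good to about 4 mm: the middle of the surface that is visible of it).
- pinpoint(camera, query): "centre" ([x, y, z] in m, in world coordinates, good to about 4 mm: a listed point, or the origin of a listed thing).
The state is a dict: "clock": time; "q": joint angles; "qvel": joint speeds; "effort": joint torques, N m; "tool_pos": TCP position; "ee_rot": TCP orientation; "contact_force": force on the tool from outside, world axes, zero at the start; "ft_torque": the same for the moment, N m; "opening": opening from 0.0 (shut) to 1.0 (fully open).
Only numpy, scipy, OpenCV 4.12 (cv2) and the standard library are available. Lean on these libraries where they do the work, as an engineer would, in place of code of your own. Each camera call takes 0.05 s, during which the arm holds its last target.

## Task

Push the lidded sample box gently along the roller track, without picking it up, until it rests against the end stop. Then lift it straight up off the rollers there and set it down upright in the middle of the balance's round pan, let go and back away. Leave the beaker, the small reagent bottle and the screw-cap bottle standing where they are.

Things in the scene. Friction and masses are not known exactly. Their poses are not given: they have to be found in the camera images.
- track: Fixed aluminium roller track on the bench, 100 mm wide over its feet (its x), 345 mm long (its y); origin at the centre of its underside. The box rolls towards its -y, to the end stop; the +y end is open. 13 steel rollers, 18 mm diameter, 25 mm apart, tops 45 mm above the bench, turn freely, so a pushed box coasts a little. Side frames lie below the roller tops.
- guide_end (a point): Mid-width point of the track, at roller-top height, where the two guide bars end, 75 mm from the track's origin towards -y. From here to the +y end the bars flank the box: 62 mm apart inside, 92 mm over their brackets, tops 21 mm above the rollers. The last 90 mm before the stop are open at both sides.
- track_stop (a point): Contact face of the end stop, at mid width of the track and at the height of the roller tops; 165 mm from the track's origin towards its -y, 45 mm above the bench; axes as the track's. The stop is a rigid steel plate 60 mm wide with two rubber buffers, its top 24 mm above the roller tops.
- box_center (a point): Centre (half-way up) of the loose sample box, grey with a white fixed lid: 56 mm wide (its x, across the track), 100 mm long (its y), 46 mm high, 0.2 to 0.45 kg. It starts on the rollers, 145 to 205 mm short of the stop, aligned with the track. At the stop its centre is 50 mm from the stop's face; there it can be grasped across the 56 mm width.
- sample_box: The same box; this origin is the centre of its underside, z up.
- pan (a point): Centre of the top face of the balance's round steel pan, 124 mm diameter, 46 mm above the bench, flat and rigid. The balance is a grey plastic body 160 x 134 mm, 34 mm high, fixed; it stands either behind the track or beyond its open end.
- beaker: Clear 1 litre beaker, 131 mm across, 148 mm high, a bystander that stands where the balance does not; origin at the centre of its underside.
- vial_low: Small pale reagent bottle, 32 mm diameter, 72 mm high, a bystander behind the track; origin at the centre of its underside.
- bottle_mid: Small screw-cap bottle, 45 mm diameter, 107 mm high, a bystander behind the track; origin at the centre of its underside.

How it is judged:
On the way, in this order (a step that is already met when the one before it is completed fails the run):
1. the box rests on the rollers against the end stop (within 6 mm) (y of box_center in the frame of track_stop between 0.04 and 0.056 m and z of sample_box in the frame of track_stop below 0.005 m and linear speed of sample_box below 0.03 m/s), for 0.3 s.
2. the box is lifted at least 40 mm off the rollers (z of sample_box in the frame of track_stop above 0.04 m), for 0.1 s.
At the end, for the whole second after the job is handed in: The sample box stands upright (within 0.08 rad) and at rest on the balance's pan, its centre within 20 mm of the pan's centre, its underside within 4 mm of the pan's top (horizontal distance between box_center and pan below 0.02 m and z of sample_box in the frame of pan between -0.004 and 0.004 m and angle between sample_box's own z axis and vertical below 0.08 rad and linear speed of sample_box below 0.02 m/s); the robot touches nothing.
It fails at once if the box is raised more than 10 mm off the rollers on the track, more than 40 mm short of the end stop (y of box_center in the frame of track_stop between 0.09 and 0.32 m and x of box_center in the frame of track_stop between -0.035 and 0.035 m and z of sample_box in the frame of track_stop between 0.01 and 0.05 m).
It fails at once if the box runs along the rollers faster than 0.45 m/s (linear speed of sample_box above 0.45 m/s and z of sample_box in the frame of track_stop below 0.008 m and horizontal distance between box_center and track below 0.17 m).
It fails at once if a bystander is shifted more than 40 mm or knocked over (distance of any of beaker, vial_low, bottle_mid from where it was at the start of the episode above 0.04 m or angle between any of beaker, vial_low, bottle_mid's own z axis and vertical above 0.5 rad).
It also fails if it takes over 64 s, if anything falls off the work surface, if the arm or the gripper's body presses on something with over 40 N, if the wrist force passes 120 N, or if a joint passes its speed limit or range.

## Working session

There is one attempt and no reset: what is moved stays moved. The work goes in short steps, Python scripts to look and compute and a tool call to move; the robot and the scene stay as the last step left them, time stands still between calls to the robot, and variables do not carry over. Pictures are saved under pics/ and viewed, and the job is handed in when it is done.

Besides the shell and the picture viewer there is one more tool, called after ">>>" by a JSON object that holds its "api" and its "payload". servo_tool: Moves the arm, as the interface text tells. Its arguments: {"type":"object","properties":{"increments":{"type":"string"},"jaw":{"type":"number"},"grip_force":{"type":"number"}},"required":["increments"]}

```bash
mkdir -p pics; ls; cat > h.py <<'E'
from bench import *
import numpy as np, cv2
def snap(cam,fn):
    im=read_camera(cam); cv2.imwrite('pics/'+fn,im[:,:,::-1]); return im
def proj(cam,p):
    m=camera_model(cam); T=np.array(m['extrinsics']); c=T[:3,:3]@np.array(p)+T[:3,3]
    x,y=c[0]/c[2],c[1]/c[2]; s=1+m['k1']*(x*x+y*y); K=np.array(m['mtx'])
    return [round(K[0,0]*x*s+K[0,2]),round(K[1,1]*y*s+K[1,2])]
E
python3 - <<'E'
from h import *
s=read_state(); print({k:np.round(v,3) for k,v in s.items()}, tcp_to_tips)
for cam in ('top','side'):
    snap(cam,cam+'0.png')
    for q in ('track','guide_end','track_stop','box_center','pan','beaker','vial_low','bottle_mid'):
        r=pinpoint(cam,q); print(cam,q,[(np.round(d['centre'],3).tolist(),round(d['conf'],2),proj(cam,d['centre'])) for d in r[:2]])
E
```

```text
pics
{'clock': np.float64(0.0), 'q': array([ 1.062,  0.36 ,  1.511,  0.   ,  1.272, -0.115]), 'qvel': array([ 0.   , -0.   ,  0.   ,  0.001, -0.   ,  0.   ]), 'effort': array([ 2.0000e-03, -5.2761e+01, -2.7863e+01, -0.0000e+00,  1.3000e-02,
        0.0000e+00]), 'tool_pos': array([0.23 , 0.554, 0.247]), 'ee_rot': array([-3.14 , -0.   ,  2.748]), 'contact_force': array([ 1.035, -0.951, -0.037]), 'ft_torque': array([-0.022,  0.019,  0.023]), 'opening': np.float64(1.001)} 0.017
top track [([0.438, 0.108, -0.002], 0.85, [348, 235])]
top guide_end [([0.434, 0.036, 0.041], 0.9, [379, 236])]
top track_stop [([0.43, -0.056, 0.045], 0.56, [417, 238])]
top box_center [([0.445, 0.163, 0.065], 0.64, [327, 229])]
top pan [([0.547, 0.425, 0.046], 0.85, [221, 185])]
top beaker [([0.643, -0.017, -0.001], 0.65, [398, 158])]
top vial_low [([0.582, 0.143, -0.001], 0.76, [336, 179]), ([0.59, 0.274, 0.0], 0.54, [285, 174])]
top bottle_mid [([0.591, 0.272, 0.001], 0.77, [286, 174])]
side track [([0.444, 0.112, -0.0], 0.97, [260, 240])]
side guide_end [([0.434, 0.033, 0.049], 0.72, [231, 249])]
side track_stop [([0.432, -0.054, 0.046], 0.9, [201, 284]), ([0.444, 0.112, 0.0], 0.62, [260, 240])]
side box_center [([0.447, 0.159, 0.066], 0.82, [271, 203])]
side pan [([0.55, 0.422, 0.046], 0.88, [366, 153])]
side beaker [([0.643, -0.016, -0.001], 0.82, [320, 330])]
side vial_low [([0.59, 0.277, 0.0], 0.59, [357, 211]), ([0.581, 0.143, 0.005], 0.48, [327, 251])]
side bottle_mid [([0.588, 0.275, 0.0], 0.88, [356, 212]), ([0.431, -0.056, 0.042], 0.65, [201, 287])]
```

View pics/top0.png

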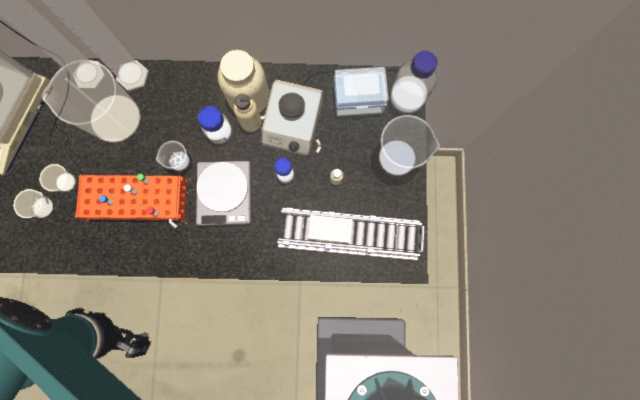

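View pics/side0.png

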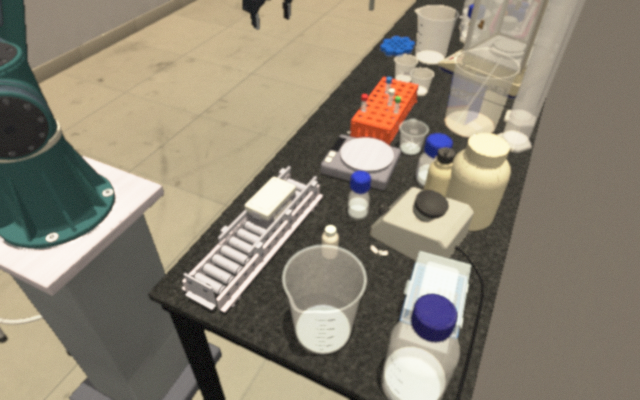

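The top picture shows the track from (280,230) to (423,238), with the box at (330,229) and its stop on the right. The pan is at (221,186), the vial at (336,179), the screw-cap bottle at (285,171) and the beaker at (400,155). The network detections agree with these. The track is yawed about -3.8°. I'll move behind the box with the jaws shut.

>>> {"api": "servo_tool", "payload": {"increments": "0.027 -0.038 0 -9;0.027 -0.038 0 -9;0.027 -0.038 0 -9;0.027 -0.038 0 -9;0.027 -0.038 0 -9;0.027 -0.038 0 -9;0.028 -0.038 0 -9;0.028 -0.038 0 -8", "jaw": 0, "grip_force": 40}}

```text
clock: 1.9
tool_pos: [0.4491, 0.2488, 0.2485]
ee_rot: [3.141, -0.0, 1.504]
contact_force: [0.9, 0.1, 0.3]
opening: 0.001
```

>>> {"api": "servo_tool", "payload": {"increments": "0 0 0 0;0 0 0 0;0 0 0 0"}}

```text
clock: 2.28
tool_pos: [0.4474, 0.2509, 0.2482]
ee_rot: [-3.141, -0.0, 1.511]
contact_force: [0.7, 0.1, -0.7]
opening: -0.0
```

```bash
python3 - <<'E'
from h import *
s=read_state(); print(np.round(s['tool_pos'],4),np.degrees(s['ee_rot']))
for cam in ('wrist','top','side'):
    snap(cam,cam+'1.png')
    for q in ('track','guide_end','track_stop','box_center','pan'):
        r=pinpoint(cam,q); print(cam,q,[(np.round(d['centre'],3).tolist(),round(d['conf'],2),proj(cam,d['centre'])) for d in r[:2]])
E
```

```text
[0.4474 0.2509 0.2482] [-1.79967236e+02 -1.27680871e-02  8.65532374e+01]
wrist track []
wrist guide_end [([0.448, 0.156, 0.071], 0.68, [326, 264])]
wrist track_stop []
wrist box_center [([0.448, 0.161, 0.072], 0.74, [325, 260])]
wrist pan []
top track [([0.44, 0.108, -0.005], 0.91, [348, 234])]
top guide_end [([0.433, 0.036, 0.042], 0.67, [380, 237])]
top track_stop [([0.428, -0.057, 0.043], 0.78, [418, 240])]
top box_center [([0.444, 0.164, 0.068], 0.66, [327, 230])]
top pan [([0.546, 0.424, 0.05], 0.62, [221, 186])]
side track [([0.44, 0.11, 0.003], 0.75, [258, 240])]
side guide_end [([0.434, 0.031, 0.045], 0.57, [230, 252])]
side track_stop [([0.432, -0.056, 0.043], 0.73, [202, 287])]
side box_center [([0.448, 0.158, 0.069], 0.96, [271, 202])]
side pan [([0.431, -0.054, 0.048], 0.71, [201, 284]), ([0.55, 0.422, 0.047], 0.55, [367, 153])]
```

View pics/wrist1.png

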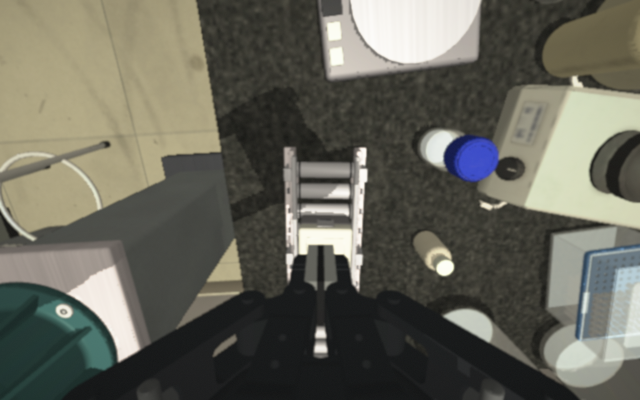

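The wrist picture shows the open (+y) end of the track at rows 150–230. The box lid's back edge is at about (326,227) and the shut fingers point at about (320,250). I'll work out the edge positions from pixels.

```bash
cat >> h.py <<'E'
def back(cam,uv,z):
    m=camera_model(cam); K=np.array(m['mtx']); T=np.array(m['extrinsics'])
    n=cv2.undistortPoints(np.array([[uv]],float),K,np.array([m['k1'],0,0,0,0]))[0,0] 
    R=T[:3,:3];c=-R.T@T[:3,3]; d=R.T@np.array([n[0],n[1],1]); return c+d*(z-c[2])/d[2]
E
python3 - <<'E'
from h import *
im=cv2.imread('pics/wrist1.png')
c=cv2.resize(im[130:290,260:400],None,fx=4,fy=4,interpolation=cv2.INTER_CUBIC)[:600]
cv2.imwrite('pics/wc1.png',c)
for uv in ((301,228),(352,228),(326,227)): print(uv,back('wrist',uv,0.091).round(4))
for uv in ((291,150),(361,150),(289,255),(362,255)): print(uv,back('wrist',uv,0.066).round(4))
im=cv2.imread('pics/top1.png')
c=cv2.resize(im[195:275,265:435],None,fx=4.5,fy=4.5,interpolation=cv2.INTER_CUBIC); cv2.imwrite('pics/tc1.png',c)
E
```

```text
(301, 228) [0.426 0.21  0.091]
(352, 228) [0.4783 0.2067 0.091 ]
(326, 227) [0.4517 0.2095 0.091 ]
(291, 150) [0.4205 0.2865 0.066 ]
(361, 150) [0.4923 0.282  0.066 ]
(289, 255) [0.4071 0.1669 0.066 ]
(362, 255) [0.4909 0.1616 0.066 ]
```

View pics/wc1.png

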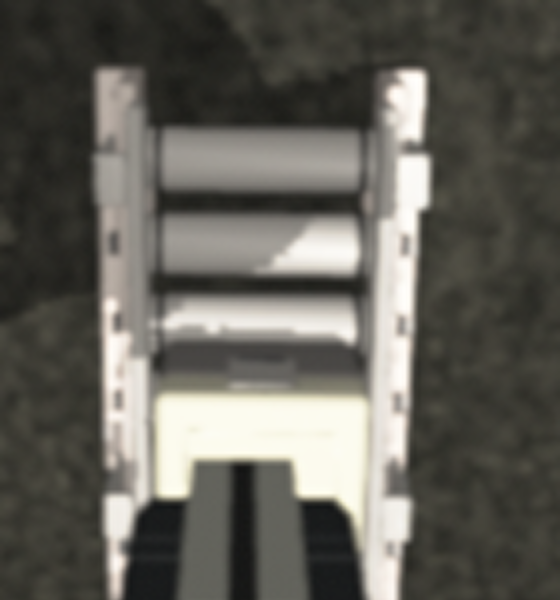

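View pics/tc1.png

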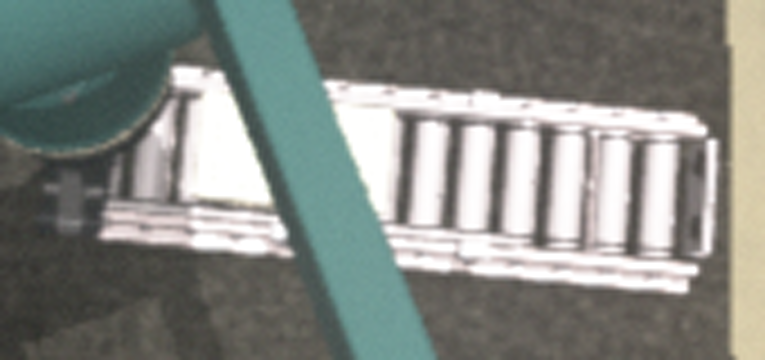

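>>> {"api": "servo_tool", "payload": {"increments": "0.003 0 -0.034 0;0.002 0 -0.034 0;0 0 -0.034 0;0 0 -0.034 0;0 0 -0.02 0;0 0 -0.013 0;0 0 0 0"}}

```text
clock: 4.05
tool_pos: [0.4529, 0.2499, 0.0787]
ee_rot: [-3.14, 0.001, 1.509]
contact_force: [-0.5, -0.0, 0.7]
opening: 0.0
```

>>> {"api": "servo_tool", "payload": {"increments": "-0.0005 -0.008 0 0;-0.0005 -0.008 0 0;-0.0005 -0.008 0 0;-0.0005 -0.006 0 0;-0.0005 -0.008 0 0;-0.0005 -0.008 0 0;-0.0005 -0.008 0 0;-0.0005 -0.008 0 0"}}

```text
clock: 5.05
tool_pos: [0.4491, 0.1875, 0.0792]
ee_rot: [-3.141, -0.0, 1.509]
contact_force: [0.8, 0.9, 0.7]
opening: -0.002
```

```bash
python3 - <<'E'
from h import *
for cam in ('wrist','top','side'):
    snap(cam,cam+'2.png')
    r=pinpoint(cam,'box_center'); print(cam,[(np.round(d['centre'],3).tolist(),round(d['conf'],2)) for d in r[:2]])
E
```

```text
wrist []
top [([0.443, 0.128, 0.066], 0.94)]
side [([0.444, 0.122, 0.069], 0.84)]
```

View pics/wrist2.png

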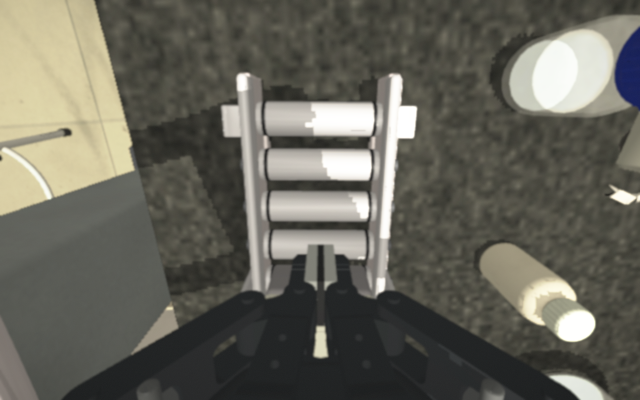

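View pics/side2.png

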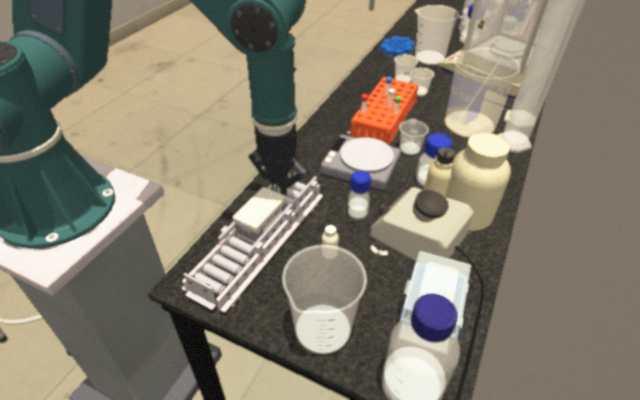

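The side picture shows the shut fingers between the guide bars at the box's back, with the box shifted to about (258,213). The wrist picture shows the fingers centred in the track. I'll keep pushing.

>>> {"api": "servo_tool", "payload": {"increments": "-0.0005 -0.008 0 0;-0.0005 -0.008 0 0;-0.0005 -0.008 0 0;-0.0005 -0.008 0 0;-0.0005 -0.008 0 0;-0.0005 -0.008 0 0;-0.0005 -0.008 0 0;-0.0005 -0.008 0 0"}}

```text
clock: 6.35
tool_pos: [0.4452, 0.1235, 0.0793]
ee_rot: [-3.142, 0.0, 1.509]
contact_force: [-0.4, -0.2, -0.5]
opening: 0.001
```

>>> {"api": "servo_tool", "payload": {"increments": "-0.0005 -0.008 0 0;-0.0005 -0.008 0 0;-0.0005 -0.008 0 0;-0.0005 -0.007 0 0;-0.0005 -0.006 0 0;-0.0005 -0.005 0 0;-0.0005 -0.005 0 0;-0.0005 -0.004 0 0"}}

```text
clock: 7.35
tool_pos: [0.4412, 0.0728, 0.0793]
ee_rot: [-3.141, -0.0, 1.509]
contact_force: [-0.4, 0.3, -0.1]
opening: -0.004
```

```bash
python3 - <<'E'
from h import *
for cam in ('top','side'):
    snap(cam,cam+'3.png')
    for q in ('box_center','track_stop'):
        r=pinpoint(cam,q); print(cam,q,[(np.round(d['centre'],3).tolist(),round(d['conf'],2)) for d in r[:2]])
s=read_state();print(s['tool_pos'],s['contact_force'])
a=cv2.imread('pics/side3.png')[160:320,160:360]; cv2.imwrite('pics/sc3.png',cv2.resize(a,None,fx=3.5,fy=3.5,interpolation=cv2.INTER_CUBIC))
E
```

```text
top box_center [([0.435, 0.017, 0.068], 0.59)]
top track_stop [([0.436, 0.017, 0.067], 0.63)]
side box_center [([0.438, 0.01, 0.068], 0.97)]
side track_stop [([0.433, -0.052, 0.048], 0.73)]
[0.4411789  0.07315616 0.07924255] [ 0.25834404 -0.59399626 -0.54512962]
```

View pics/sc3.png

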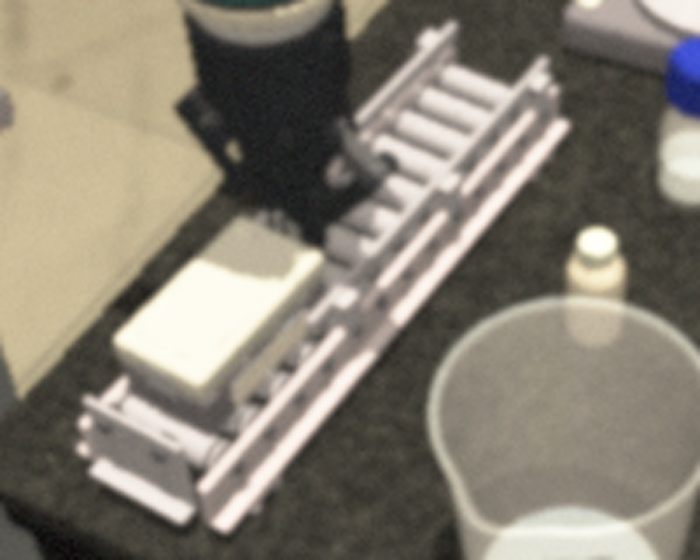

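The box is about 15–20 mm short of the stop plate, which is at about (135,450) in the crop. I'll creep on.

>>> {"api": "servo_tool", "payload": {"increments": "0 -0.003 0 0;0 -0.003 0 0;0 -0.003 0 0;0 -0.003 0 0;0 -0.002 0 0;0 -0.001 0 0;0 -0.001 0 0;0 -0.001 0 0"}}

```text
clock: 8.65
tool_pos: [0.4412, 0.056, 0.0793]
ee_rot: [-3.141, -0.0, 1.509]
contact_force: [1.1, -0.0, 1.1]
opening: -0.001
```

>>> {"api": "servo_tool", "payload": {"increments": "0 -0.001 0 0;0 -0.001 0 0;0 -0.001 0 0;0 -0.001 0 0"}}

```text
clock: 9.15
tool_pos: [0.4405, 0.055, 0.0793]
ee_rot: [-3.14, -0.005, 1.505]
contact_force: [-0.3, 24.3, 4.7]
opening: -0.002
```

```bash
python3 - <<'E'
from h import *
for cam in ('top','side'):
    snap(cam,cam+'4.png')
    for q in ('box_center','track_stop'):
        r=pinpoint(cam,q); print(cam,q,[(np.round(d['centre'],3).tolist(),round(d['conf'],2)) for d in r[:2]])
s=read_state();print(s['tool_pos'],s['contact_force'])
a=cv2.imread('pics/side4.png')[200:320,160:300]; cv2.imwrite('pics/sc4.png',cv2.resize(a,None,fx=4.5,fy=4.5,interpolation=cv2.INTER_CUBIC))
E
```

```text
top box_center [([0.434, -0.003, 0.067], 0.55)]
top track_stop [([0.428, -0.056, 0.045], 0.57)]
side box_center [([0.436, -0.003, 0.066], 0.87)]
side track_stop [([0.427, -0.056, 0.047], 0.92)]
[0.44047496 0.05504489 0.07934826] [-0.77017003 19.78477574  3.75273689]
```

View pics/sc4.png

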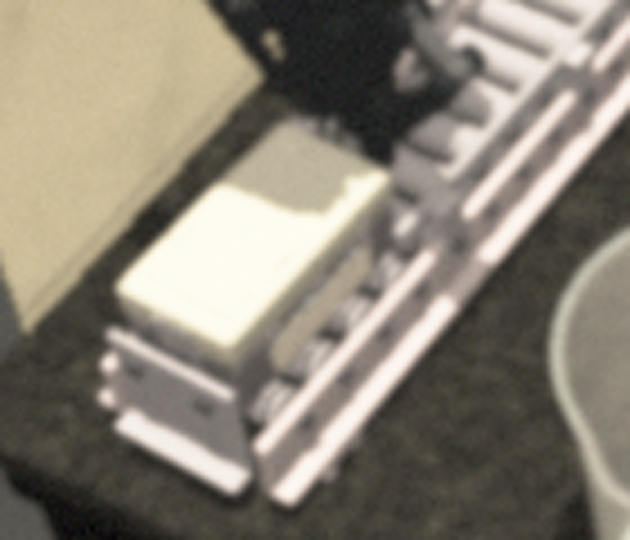

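The box is against the stop plate and the contact force is about 20 N. I'll ease off slowly, check, then retract.

>>> {"api": "servo_tool", "payload": {"increments": "0 0.001 0 0;0 0.001 0 0;0 0.001 0 0;0 0.001 0 0;0 0 0 0;0 0 0 0;0 0 0 0"}}

```text
clock: 10.32
tool_pos: [0.4413, 0.0559, 0.0793]
ee_rot: [-3.142, 0.0, 1.508]
contact_force: [-0.1, -0.2, -0.0]
opening: -0.002
```

>>> {"api": "servo_tool", "payload": {"increments": "0 0.004 0 0;0 0.01 0 0;0 0.01 0 0;0 0 0.04 0;0 0 0.05 0;0 0 0.04 0"}}

```text
clock: 11.08
tool_pos: [0.4413, 0.0808, 0.2111]
ee_rot: [3.141, -0.0, 1.509]
contact_force: [0.4, 0.3, 0.0]
opening: -0.002
```

>>> {"api": "servo_tool", "payload": {"increments": "0 0.02 0 0;0 0 0 0;0 0 0 0", "jaw": 1}}

```text
clock: 11.45
tool_pos: [0.4405, 0.1001, 0.2087]
ee_rot: [-3.14, 0.001, 1.51]
contact_force: [-0.3, 0.2, 0.2]
opening: 0.638
```

```bash
python3 - <<'E'
from h import *
s=read_state();print(s['tool_pos'],s['ee_rot'],s['contact_force'])
for cam in ('top','side','wrist'):
    snap(cam,cam+'5.png')
    for q in ('box_center','track_stop'):
        r=pinpoint(cam,q); print(cam,q,[(np.round(d['centre'],3).tolist(),round(d['conf'],2)) for d in r[:2]])
a=cv2.imread('pics/side5.png')[200:320,160:300]; a=cv2.resize(a,None,fx=3,fy=3,interpolation=cv2.INTER_CUBIC)
b=cv2.imread('pics/top5.png')[195:275,280:430]; b=cv2.resize(b,(420,224),interpolation=cv2.INTER_CUBIC)
c=np.zeros((590,420,3),np.uint8); c[:360,:420]=a; c[360:584]=b; cv2.imwrite('pics/c5.png',c)
E
```

```text
[0.44052774 0.10011081 0.20872622] [-3.14014981e+00  5.41893748e-04  1.50974428e+00] [-0.29256866  0.23156078  0.24533534]
top box_center [([0.434, -0.003, 0.065], 0.82)]
top track_stop [([0.428, -0.056, 0.044], 0.56)]
side box_center [([0.437, -0.004, 0.067], 0.96)]
side track_stop [([0.431, -0.055, 0.045], 0.83)]
wrist box_center [([0.434, -0.004, 0.069], 0.57)]
wrist track_stop []
```

View pics/c5.png

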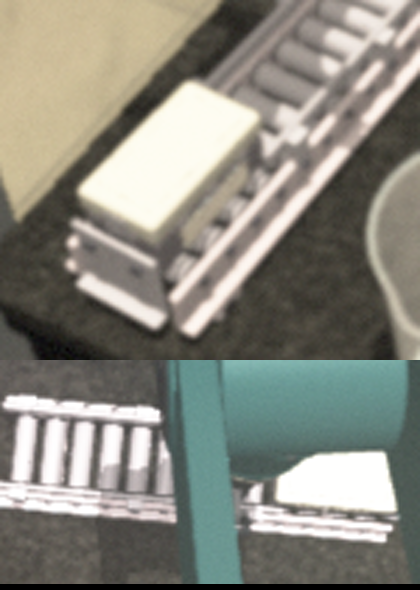

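View pics/wrist5.png

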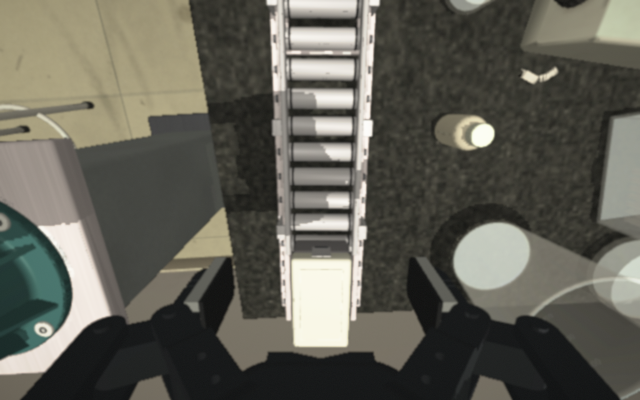

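The wrist picture shows the box at (292–350, 258–345) between the open fingers and aligned with the track. The side crop shows it against the stop. I'll get its centreline from pixels.

```bash
python3 - <<'E'
from h import *
for uv in ((291.5,258),(350.5,258),(294,345),(347.5,345)): print(uv,back('wrist',uv,0.091).round(4))
E
```

```text
(291.5, 258) [0.4116 0.0472 0.091 ]
(350.5, 258) [0.4654 0.0438 0.091 ]
(294, 345) [ 0.4051 -0.0511  0.091 ]
(347.5, 345) [ 0.4592 -0.0545  0.091 ]
```

>>> {"api": "servo_tool", "payload": {"increments": "-0.002 -0.03 0 0;-0.002 -0.03 0 0;-0.001 -0.03 0 0;0 -0.014 0 0;0 0 0 0;0 0 -0.03 0;0 0 -0.03 0;0 0 0 0"}}

```text
clock: 12.9
tool_pos: [0.4344, -0.0028, 0.1478]
ee_rot: [-3.137, -0.001, 1.509]
contact_force: [0.1, -0.5, 0.4]
opening: 1.0
```

```bash
python3 - <<'E'
from h import *
s=read_state();print(s['tool_pos'],s['ee_rot'],s['opening'])
snap('wrist','wrist6.png'); snap('side','side6.png')
for cam in('wrist','side'):print([(np.round(d['centre'],3).tolist(),round(d['conf'],2)) for d in pinpoint(cam,'box_center')])
E
```

```text
[ 0.43438263 -0.00275887  0.14776703] [-3.13667722e+00 -9.18256393e-04  1.50925640e+00] 0.9996002220396736
[([0.436, -0.006, 0.07], 0.75)]
[([0.435, -0.006, 0.067], 0.8)]
```

View pics/wrist6.png

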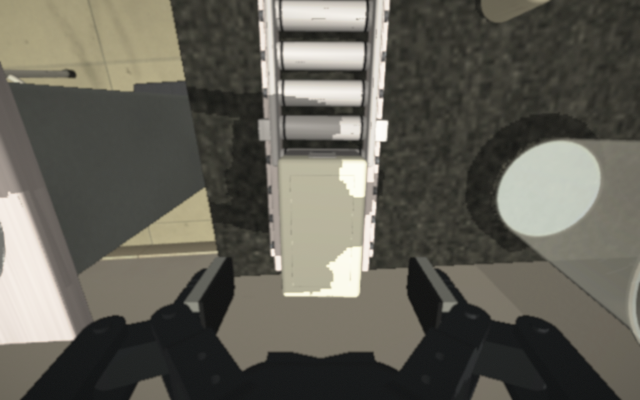

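View pics/side6.png

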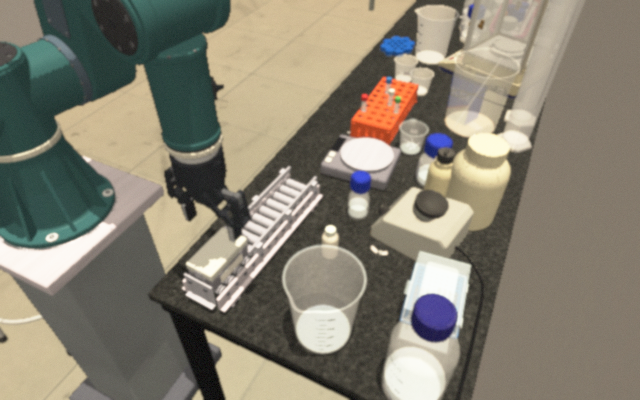

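The fingers at (215,295) and (432,295) straddle the box, which is centred at column 321. I'll descend and grip.

>>> {"api": "servo_tool", "payload": {"increments": "0.0005 -0.001 -0.03 0;0 0 -0.025 0;0 0 -0.015 0;0 0 -0.008 0;0 0 0 0;0 0 0 0"}}

```text
clock: 13.85
tool_pos: [0.4374, -0.005, 0.072]
ee_rot: [3.14, 0.0, 1.509]
contact_force: [-0.2, -0.2, -0.8]
opening: 0.997
```

>>> {"api": "servo_tool", "payload": {"increments": "0 0 0 0;0 0 0 0;0 0 0 0;0 0 0 0;0 0 0 0;0 0 0 0;0 0 0 0;0 0 0 0", "jaw": 0, "grip_force": 40}}

```text
clock: 14.85
tool_pos: [0.4365, -0.0049, 0.0718]
ee_rot: [-3.141, 0.0, 1.509]
contact_force: [-1.1, 0.1, 6.1]
opening: 0.649
```

```bash
python3 - <<'E'
from h import *
s=read_state();print(s['tool_pos'],s['ee_rot'],s['opening'],s['contact_force'])
snap('wrist','wrist7.png'); snap('side','side7.png')
for cam in('wrist','side'):print([(np.round(d['centre'],3).tolist(),round(d['conf'],2)) for d in pinpoint(cam,'box_center')])
a=cv2.imread('pics/side7.png')[200:320,160:300]; cv2.imwrite('pics/c7.png',cv2.resize(a,None,fx=4,fy=4,interpolation=cv2.INTER_CUBIC))
E
```

```text
[ 0.43646726 -0.00492502  0.07175747] [-3.14135012e+00  1.77498707e-05  1.50865493e+00] 0.6488347135929844 [-1.08981275  0.1029329   6.07575073]
[([0.437, -0.005, 0.072], 0.75)]
[([0.437, -0.006, 0.068], 0.7)]
```

View pics/wrist7.png

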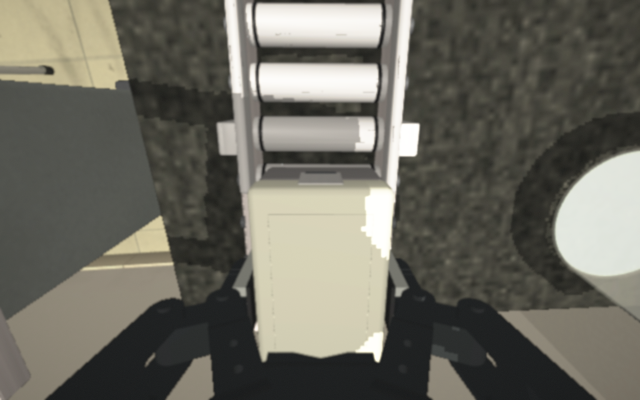

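View pics/c7.png

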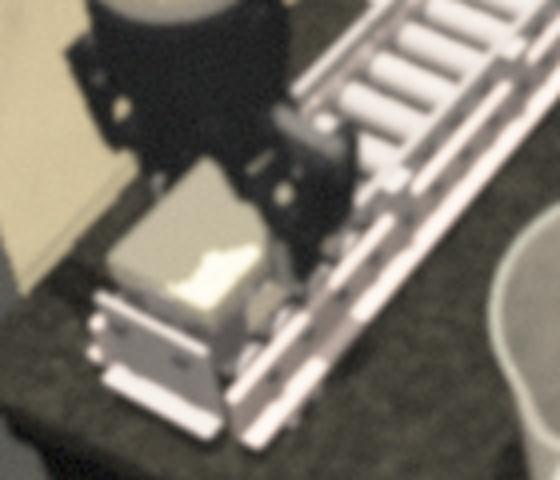

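The opening is 0.649 (about 55 mm), so the box is held and still square against the stop. I'll lift straight up.

>>> {"api": "servo_tool", "payload": {"increments": "0 0 0 0;0 0 0.005 0;0 0 0.015 0;0 0 0.02 0;0 0 0.025 0;0 0 0.025 0;0 0 0.025 0;0 0 0.015 0", "grip_force": 60}}

```text
clock: 16.05
tool_pos: [0.4368, -0.0049, 0.2025]
ee_rot: [3.141, 0.0, 1.509]
contact_force: [1.2, 0.6, -3.6]
opening: 0.645
```

>>> {"api": "servo_tool", "payload": {"increments": "0 0 0 0;0 0 0 0"}}

```text
clock: 16.3
tool_pos: [0.436, -0.0049, 0.2006]
ee_rot: [-3.14, -0.0, 1.509]
contact_force: [-0.1, -1.0, -3.6]
opening: 0.653
```

```bash
python3 - <<'E'
from h import *
s=read_state();print(s['tool_pos'],s['ee_rot'],s['opening'],s['contact_force'])
snap('wrist','wrist8.png'); snap('side','side8.png');snap('top','top8.png')
for cam in('wrist','side'):print([(np.round(d['centre'],3).tolist(),round(d['conf'],2)) for d in pinpoint(cam,'box_center')])
for cam in('top','side'):print([(np.round(d['centre'],3).tolist(),round(d['conf'],2)) for d in pinpoint(cam,'pan')])
E
```

```text
[ 0.43601665 -0.00485942  0.20063608] [-3.14029006e+00 -1.20834552e-04  1.50856767e+00] 0.6526889784127605 [-0.10961773 -0.98205346 -3.62936999]
[([0.435, -0.006, 0.199], 0.84)]
[]
[([0.547, 0.423, 0.05], 0.92)]
[([0.547, 0.426, 0.044], 0.83)]
```

View pics/side8.png

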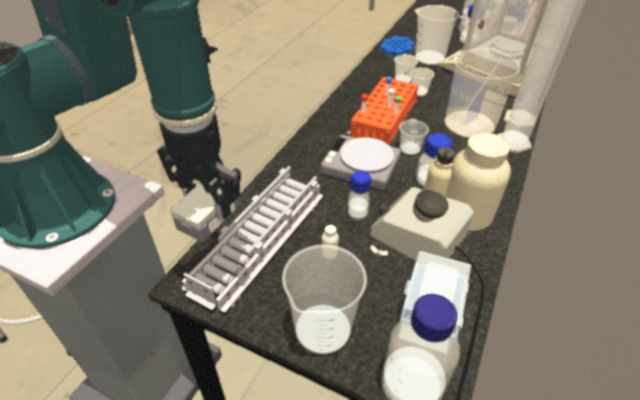

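The box hangs level from the gripper above the stop at (196,210), with everything else untouched. I'll carry it to the pan at (0.547, 0.424).

>>> {"api": "servo_tool", "payload": {"increments": "0.004 0.015 0 0;0.007 0.03 0 0;0.01 0.04 0 0;0.011 0.04 0 0;0.011 0.04 0 0;0.011 0.04 0 0;0.011 0.04 0 0;0.011 0.04 0 0"}}

```text
clock: 17.65
tool_pos: [0.5126, 0.2825, 0.201]
ee_rot: [-3.141, -0.0, 1.509]
contact_force: [1.4, -0.6, -3.2]
opening: 0.648
```

>>> {"api": "servo_tool", "payload": {"increments": "0.01 0.04 0 0;0.01 0.04 0 0;0.009 0.035 0 0;0.005 0.02 0 0;0.001 0.009 0 0;0 0 0 0;0 0 0 0;0 0 0 0"}}

```text
clock: 18.65
tool_pos: [0.5476, 0.4232, 0.2014]
ee_rot: [-3.141, 0.0, 1.508]
contact_force: [0.1, -0.1, -2.6]
opening: 0.651
```

```bash
python3 - <<'E'
from h import *
s=read_state();print(s['tool_pos'],s['ee_rot'],s['opening'],s['contact_force'])
snap('wrist','wrist9.png'); snap('side','side9.png');snap('top','top9.png')
for cam in('wrist','side','top'):
  for q in ('box_center','pan'): print(cam,q,[(np.round(d['centre'],3).tolist(),round(d['conf'],2)) for d in pinpoint(cam,q)])
E
```

```text
[0.54762266 0.42319119 0.20138708] [-3.14128880e+00  2.82964869e-04  1.50774658e+00] 0.6505046015090502 [ 0.05674723 -0.14006512 -2.62414687]
wrist box_center [([0.546, 0.422, 0.201], 0.67)]
wrist pan [([0.548, 0.421, 0.2], 0.18)]
side box_center [([0.548, 0.423, 0.198], 0.68)]
side pan [([0.548, 0.424, 0.042], 0.92)]
top box_center [([0.546, 0.427, 0.197], 0.69)]
top pan [([0.547, 0.425, 0.048], 0.94)]
```

View pics/wrist9.png

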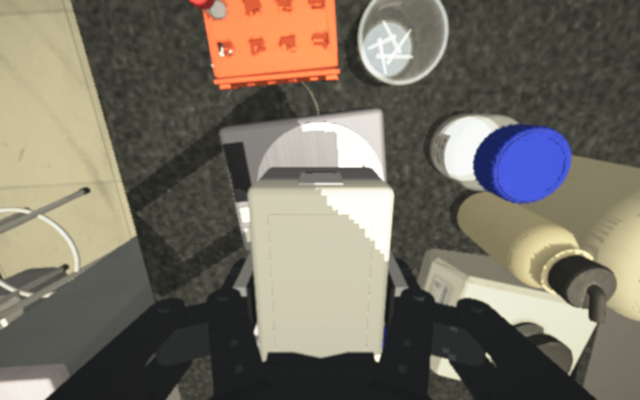

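View pics/side9.png

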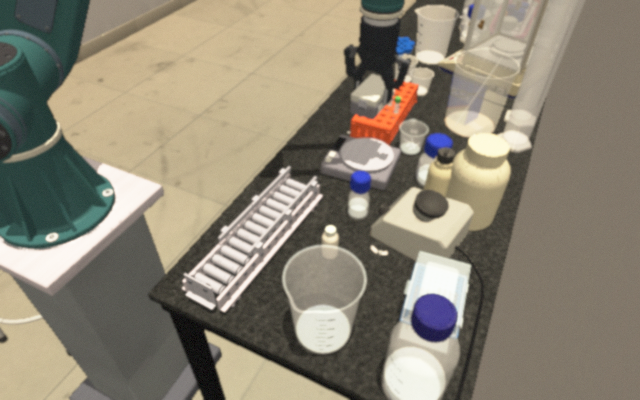

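The box is centred over the pan to within about 2 mm on all three cameras. The wrist picture shows the pan's far rim symmetric about column 322. I'll lower it.

>>> {"api": "servo_tool", "payload": {"increments": "0 0.001 -0.02 0;0 0 -0.025 0;0 0 -0.025 0;0 0 -0.025 0;0 0 -0.015 0;0 0 -0.006 0;0 0 0 0;0 0 0 0"}}

```text
clock: 20.1
tool_pos: [0.5485, 0.4255, 0.0864]
ee_rot: [3.14, -0.001, 1.509]
contact_force: [0.8, 0.5, -2.5]
opening: 0.646
```

>>> {"api": "servo_tool", "payload": {"increments": "0 0 -0.003 0;0 0 -0.003 0;0 0 -0.002 0;0 0 -0.002 0;0 0 -0.001 0;0 0 0 0;0 0 0 0"}}

```text
clock: 20.98
tool_pos: [0.5477, 0.4251, 0.0743]
ee_rot: [-3.142, -0.0, 1.509]
contact_force: [-0.1, 0.6, -2.5]
opening: 0.649
```

>>> {"api": "servo_tool", "payload": {"increments": "0 0 -0.001 0;0 0 -0.001 0;0 0 0 0;0 0 0 0"}}

```text
clock: 21.48
tool_pos: [0.5478, 0.4251, 0.073]
ee_rot: [3.141, -0.0, 1.509]
contact_force: [-2.5, -1.1, 6.5]
opening: 0.646
```

>>> {"api": "servo_tool", "payload": {"increments": "0 0 -0.001 0;0 0 0 0;0 0 0 0"}}

```text
clock: 21.85
tool_pos: [0.5478, 0.4251, 0.073]
ee_rot: [3.141, -0.0, 1.509]
contact_force: [-3.8, -2.8, 12.8]
opening: 0.639
```

The force has gone from -2.5 to +12.8 N, so the box is on the pan. I'll release and back away upwards.

>>> {"api": "servo_tool", "payload": {"increments": "0 0 0.001 0;0 0 0 0;0 0 0 0;0 0 0 0;0 0 0 0;0 0 0 0;0 0 0 0", "jaw": 1}}

```text
clock: 22.72
tool_pos: [0.5477, 0.4251, 0.0723]
ee_rot: [-3.142, -0.0, 1.509]
contact_force: [-0.9, -0.0, -1.0]
opening: 0.996
```

>>> {"api": "servo_tool", "payload": {"increments": "0 0 0.01 0;0 0 0.02 0;0 0 0.03 0;0 0 0.03 0;0 0 0.03 0;0 0 0.03 0;0 0 0 0;0 0 0 0"}}

```text
clock: 23.72
tool_pos: [0.5475, 0.4249, 0.2226]
ee_rot: [3.141, -0.0, 1.509]
contact_force: [0.3, 0.5, 0.0]
opening: 0.998
```

```bash
python3 - <<'E'
from h import *
s=read_state();print(s['tool_pos'],s['opening'],s['contact_force'])
snap('wrist','wrist10.png'); snap('side','side10.png');snap('top','top10.png')
for cam in('wrist','side','top'):
  for q in ('box_center','sample_box','pan','beaker','vial_low','bottle_mid'): print(cam,q,[(np.round(d['centre'],3).tolist(),round(d['conf'],2)) for d in pinpoint(cam,q)[:1]])
E
```

```text
[0.54748278 0.42488963 0.2226146 ] 0.9976019408677719 [0.25042977 0.5354911  0.00085032]
wrist box_center [([0.549, 0.423, 0.073], 0.8)]
wrist sample_box [([0.547, 0.422, 0.045], 0.7)]
wrist pan []
wrist beaker []
wrist vial_low []
wrist bottle_mid [([0.591, 0.28, 0.004], 0.77)]
side box_center [([0.549, 0.423, 0.07], 0.72)]
side sample_box [([0.546, 0.422, 0.047], 0.91)]
side pan [([0.548, 0.422, 0.045], 0.75)]
side beaker [([0.639, -0.016, 0.002], 0.87)]
side vial_low [([0.584, 0.146, 0.002], 0.61)]
side bottle_mid [([0.59, 0.276, 0.002], 0.71)]
top box_center [([0.547, 0.425, 0.041], 0.7)]
top sample_box [([0.546, 0.425, 0.043], 0.87)]
top pan []
top beaker [([0.642, -0.019, -0.002], 0.76)]
top vial_low [([0.585, 0.145, -0.002], 0.71)]
top bottle_mid [([0.589, 0.27, -0.001], 0.78)]
```

View pics/wrist10.png

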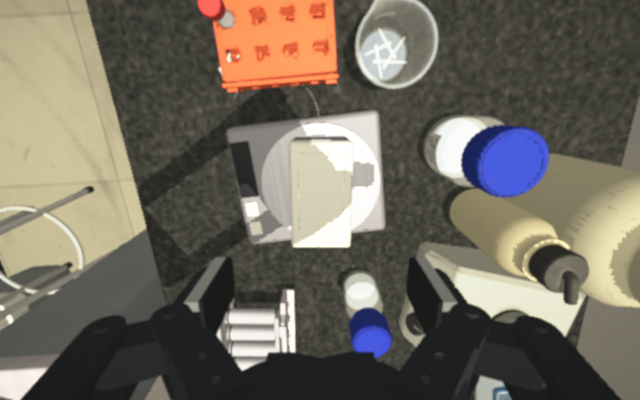

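View pics/side10.png

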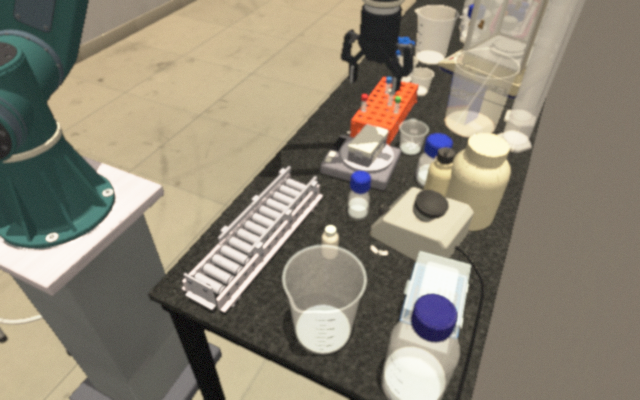

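The box stands flat at the middle of the pan, at (321,190) in the wrist view. The gripper is clear above it and the bystanders haven't moved.

```bash
python3 -c "
from bench import *
print(sign_off())"
```

```text
the job is handed in; nothing more can be done
None
```

I pushed the sample box along the rollers at about 0.06 m/s, creeping for the last stretch, until it rested against the end stop. I then lifted it straight up about 130 mm, set it down on the balance pan, let go and backed off upwards. The job was handed in at about 25 s of the 64 s allowed; `sign_off` gives no verdict, so the checks below are my own.

- **At the stop:** contact force rose to about 24 N. After I eased off, the networks put the box centre about 52 mm from the stop face, against 50 mm nominal. I backed off only after it had settled.
- **On the pan:** the last readings put the box within about 3 mm of the pan's centre. Its underside reads 43 to 47 mm above the bench, against 46 mm for the pan, and it looks upright in the pictures.
- **Bystanders and gripper:** the beaker and both bottles are standing and read within about 6 mm of where they started, which is about the networks' accuracy. The gripper is about 150 mm above its release height and touches nothing.
- **Disagreements:** the last top-camera picture gave the box's centre height as 41 mm, where the other two cameras gave 70 to 73 mm. I took that as a detection error. That camera also missed the pan, as did the wrist camera; the side camera saw it where expected.

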